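# Half-plate exposure through a sprung shutter

## Task

Half of the well plate in the light station is to be exposed and the other half kept dark as the control. With the shutter still shut, throw the filter lever at the station's right side into its third notch, the one marked with three dots (the notches count one to four dots from the right end of the quadrant to the left). Then slide the sprung shutter to the left by its upright grip until its pointer stands at the long middle mark of the scale, half travel, without ever opening it noticeably further, and finish while still holding it there, steady: it springs shut if let go. Leave the loose things on the bench where they are.

Things in the scene. Friction and masses are not known exactly. Their poses are not given: they have to be found in the camera images.
- station: low white exposure instrument, fixed to the bench: base 250 (x) x 430 (y) mm, grey deck 44 mm above the bench, a lamp hood at the rear (up to about 220 mm above the bench, all of it at x > 50 mm). Origin: centre of the underside; its +x points to the hood, its +y to the left as seen from the front (the robot's side), z up. A white well plate sits in the middle of the deck under the dark shutter; the filter lever is at the right (-y) end
- lever_pivot (a point): pivot of the filter lever, on its vertical axis, at the height to grip the knob (84 mm above the bench)
- lever_knob (a point): middle of the black upright knob of the filter lever, 19 mm in diameter, from about 61 to 102 mm above the bench, 85 mm from the pivot; it points from the pivot towards the front of the station and swings level, in a horizontal arc. This point is 84 mm above the bench
- filter_lever (a joint): angle of the filter lever in rad: 0 at the first (rightmost, one-dot) notch and growing clockwise seen from above, that is, the knob moves to the left (+y of the station). The four detent notches are at 0, 0.44, 0.88 and 1.32; a spring plunger draws the lever into the nearest one with a force of up to about 4 N at the knob, and holds it there when let go. It starts in the first or the second notch
- notch_three (a point): where the middle of the knob stands (84 mm above the bench) when the lever is in the three-dot notch
- shutter_grip: black upright grip of the shutter, 36 (x) x 13 (y) x 38 (z) mm, on an aluminium strap at the front edge of the dark shutter blade; origin: centre of its underside, 58.5 mm above the bench, on the strap's top (the strap is 40 mm wide along y, so fingertips beside the grip must stay above it), axes as the station's. It is gripped across its 13 mm thickness, along the direction of sliding
- grip_mid (a point): point inside the shutter grip 22 mm above its underside (80.5 mm above the bench), on its middle line: where to grip it
- shutter (a joint): opening of the shutter in m: 0 shut (sprung home), growing as the grip moves along the station's +y (left), 0.132 at the end stop; half travel is 0.066, where the pointer in front of the grip stands at the long mark in the middle of the scale. The return spring pulls with about 3 N when shut, 9 N at half travel and 15 N at the end stop
- bench_timer: white countdown timer, 66 x 66 x 19 mm, loose bystander; origin: centre of the underside
- tip_box: open box of pipette tips, 82 x 122 x 68 mm, loose bystander; origin: centre of the underside
- pen: marker pen lying on the bench, 13 x 135 x 14 mm, loose bystander; origin: under its centre
- cap: round screw cap, 24 mm wide and 14 mm high, loose bystander; origin: centre of the underside

How it is judged:
By the outcome, as a careful person would: the job done as asked, in the order asked, and still so for the second after the job is handed in, while the arm keeps its last pose, push and grip.
It also fails if it takes over 48 s, if anything falls off the work surface, if the arm or the gripper's body presses on something with over 40 N, if the wrist force passes 120 N, or if a joint passes its speed limit or range.

## Robot

A 6-joint arm with a two-finger parallel gripper is mounted at the origin on a cart in front of the work surface, level with it; the furniture and walls round the work are solid. World frame = base frame: x ahead of the robot, y to its left, z up, the work surface at z = 0. Lengths are in mm, angles in rad, forces in N, time in s.
With the tool pointing down it reaches from about 350 to 775 mm from the base axis. Payload 7.3 kg.
Tool frame: the origin (TCP) lies midway between the tips of the shut fingers; the grasp point (between the pads) lies 19 mm behind it (bot.grip_depth is the distance from the TCP to the grasp point, in mm); z points along the fingers, x is the direction in which the jaws open and shut, and the axes are right-handed (so a half turn about z gives the same grasp; the last joint's range is limited). The gripper opens to 92 mm and grips with 3 to 60 N. Pads are 19 mm wide; open, the fingers measure 130 mm over their backs; the gripper's body (75 mm by 190 mm) begins 47 mm behind the grasp point.
Start: joints at [1.094, 0.342, 1.524, -0, 1.275, -0.146], TCP at [170.506, 496.561, 226.741] pointing down, gripper open.
Joint ranges: [-2.53, 2.53], [-0.77, 2.02], [0.04, 2.7], [-1, 4.14], [0.28, 2.66], [-3.11, 3.11]. Speed limits (rad/s): [2.57, 2.57, 3.14, 3.14, 3.14, 3.14].

## Interface

Orientations are given as [roll, pitch, yaw] about the fixed x, y, z axes, in that order (R = Rz(yaw) Ry(pitch) Rx(roll)).
In Python, from plant import bot gives the robot as it stands. The module is installed in compiled form; this text tells all that it offers.
- The arm moves only by the shell command python3 -m inch 'ROWS'. ROWS is JSON, a list that holds one entry, the list of rows, each a list of 7 numbers: the shift along the tool's x, y, z each as a share of 0.2 m, from -1 to 1, then the turn, a rotation vector about the tool's x, y, z each as a share of 45 degrees, from -1 to 1, then the closure, from -1 (fully open) to 1 (shut), so that 0 is half open. A call has exactly 10 rows; each row is the pose to reach, as a shift and turn from the pose commanded when the call began, along the tool's axes at that moment; what a row does not reach only later rows make up. A row lasts 1/8 s, in which the tool goes at most 62.5 mm and 10.7 degrees, less where a joint would pass 70% of its speed; a pose out of reach is approached as far as the arm can. A call with a number of a shift or a turn outside -1 to 1 is refused whole. A call with a gripper value outside its range is refused whole. The fingers move at their own pace and stop on an object; the grip force is fixed at half the most. Time passes only in rows, so rows that repeat a pose let the fingers close, or fill a call up. It gives the time, the measured TCP pose, the force and the opening at its end, in the units of the state.
- bot.get_obs(): the state, without advancing time (a new reading comes with each control period).
- bot.capture(name): name is "scene" or "top" or "wrist"; returns the picture (420x560x3 uint8, red, green, blue); there is no depth.
- bot.camera_params(name): a dict with "fx", "fy", "cx", "cy" (pixels), "R" (3x3) and "t" (3): a world point X has camera coordinates R X + t; the wrist camera has in their place "T_tool_cam" (4x4, takes a point from camera to tool coordinates, whose origin is the TCP and whose axes are the tool frame's). Camera axes: x right, y down, z forward; pixel columns grow to the right and rows downward; lengths in mm; the calibration is good to about 2 mm. A picture is of the moment at which its call begins: read the wrist's pose just before it. camera_params takes no time and is no camera call.
- bot.close_job(): hands the job in, once; it reports no verdict.
The state is a dict: "time": time; "joint_positions": joint angles; "dq": joint speeds; "tau": joint torques, N m; "tool_pos": TCP position; "tcp_rot": TCP orientation; "contact_force": force on the tool from outside, world axes, zero at the start; "moment": the same for the moment, N m; "grip_width": finger opening in mm.
Only numpy, scipy, OpenCV 4.12 (cv2) and the standard library are available. Lean on these libraries where they do the work, as an engineer would, in place of code of your own. Each camera call takes 0.05 s, during which the arm holds its last target.

## Working session

There is one attempt and no reset: what is moved stays moved. The work goes in short steps, Python scripts to look and compute and a shell command to move; the robot and the scene stay as the last step left them, time stands still between calls to the robot, and variables do not carry over. Pictures are saved under pics/ and viewed, and the job is handed in when it is done.

```bash
mkdir -p pics; python3 - <<'E'
from plant import bot
import cv2
o=bot.get_obs(); print(o)
for n in("scene","top","wrist"):
    im=bot.capture(n); cv2.imwrite(f"pics/{n}0.png",im[:,:,::-1]); print(n,bot.camera_params(n))
print(bot.grip_depth)
E
```

```text
{'time': 0.0, 'joint_positions': array([ 1.09398938e+00,  3.42742477e-01,  1.52502846e+00,  1.38045657e-05,
        1.27541194e+00, -1.45993524e-01]), 'dq': array([-9.78130558e-05, -3.54983891e-04, -3.39980179e-05,  2.03072931e-04,
        1.19394906e-03,  2.04390039e-03]), 'tau': array([ 5.87968734e-04, -4.31235480e+01, -2.44225377e+01,  7.18339370e-02,
        5.57885470e-02, -1.25299903e-04]), 'tool_pos': array([170.30507554, 496.16942627, 226.03072649]), 'tcp_rot': array([-3.14134825e+00,  1.57139126e-03,  1.23997907e+00]), 'contact_force': array([ 0.32135966, -0.01863677,  0.08242672]), 'moment': array([ 0.00834721, -0.01657969, -0.02281309]), 'grip_width': 92.07671357935618}
scene {'fx': 544.8914805246051, 'fy': 544.8914805246051, 'cx': 269.8634797345383, 'cy': 209.8324289182504, 'R': array([[-0.45025938, -0.89288034,  0.0055844 ],
       [-0.61135936,  0.30372436, -0.73074705],
       [ 0.65077356, -0.33243979, -0.6826255 ]]), 't': array([ 181.96689217,  363.7102393 , 1874.18423689])}
top {'fx': 383.4331264953636, 'fy': 383.4331264953636, 'cx': 283.84170157304237, 'cy': 214.44505644740732, 'R': array([[ 0.02155598, -0.99964548,  0.01562868],
       [-0.99404125, -0.02310062, -0.10652864],
       [ 0.1068519 , -0.01323922, -0.9941868 ]]), 't': array([ -33.25961323,  474.95784443, 1180.37917435])}
wrist {'fx': 342.75381452201077, 'fy': 342.75381452201077, 'cx': 281.8885547889801, 'cy': 211.1410422333155, 'T_tool_cam': array([[ 9.99999587e-01, -8.96663578e-04,  1.45947279e-04,
         4.14649129e-01],
       [ 8.17986438e-04,  9.58602595e-01,  2.84746194e-01,
        -7.71222965e+01],
       [-3.95226982e-04, -2.84745957e-01,  9.58602933e-01,
        -1.57350108e+02],
       [ 0.00000000e+00,  0.00000000e+00,  0.00000000e+00,
         1.00000000e+00]])}
18.8
```

View pics/top0.png

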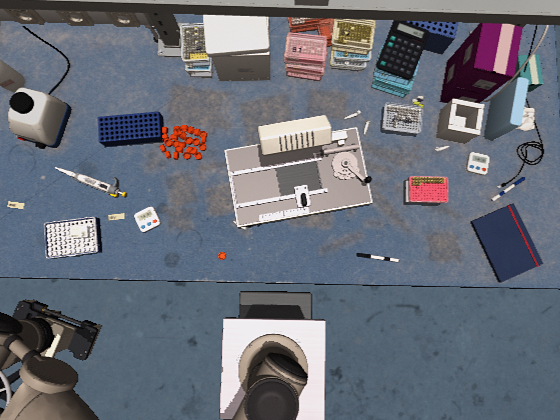

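View pics/scene0.png

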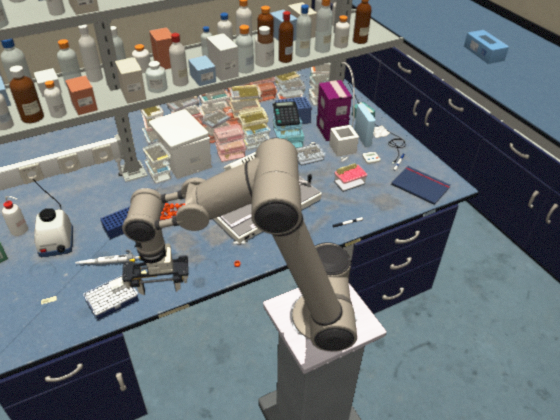

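View pics/wrist0.png

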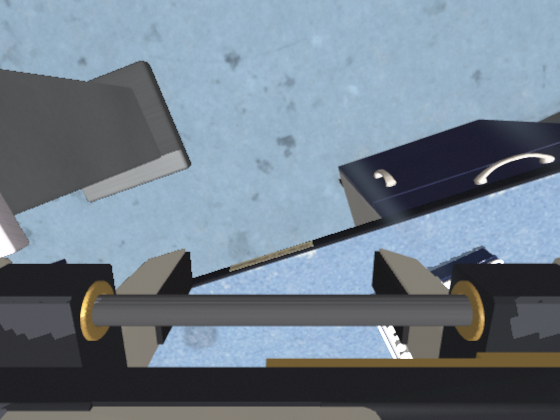

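The top view shows the station at about cols 225–372, rows 118–227. The grip is near (304,198) and the lever knob near (368,180). I'll zoom in.

```bash
python3 - <<'E'
import cv2
im=cv2.imread("pics/top0.png")
c=cv2.resize(im[110:235,220:380],None,fx=5,fy=5,interpolation=cv2.INTER_CUBIC)[:600,:800]
cv2.imwrite("pics/topz.png",c)
E
```

```text
(no output)
```

View pics/topz.png

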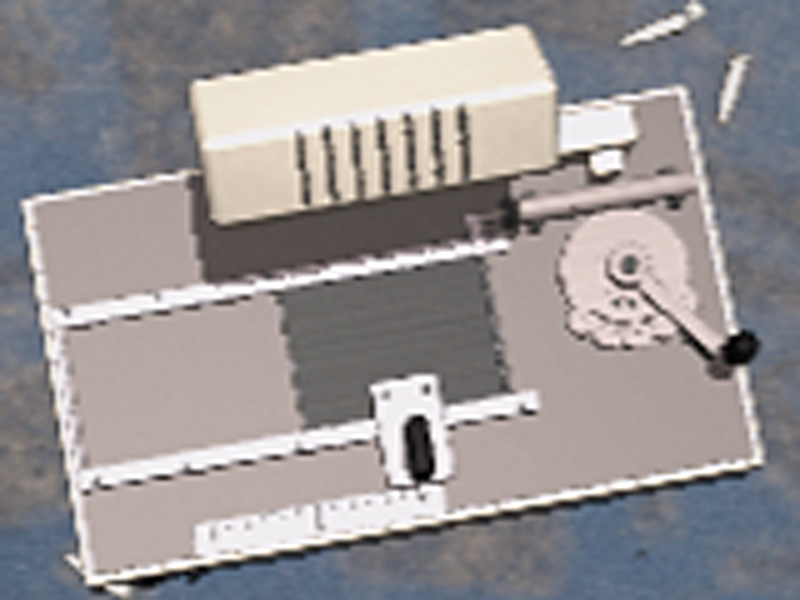

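```bash
cat > h.py <<'E'
import numpy as np
from plant import bot
def ray(name,u,v,z,pose=None):
    c=bot.camera_params(name); d=np.array([(u-c['cx'])/c['fx'],(v-c['cy'])/c['fy'],1.])
    if name!='wrist':
        C=-c['R'].T@c['t']; w=c['R'].T@d
    else:
        from scipy.spatial.transform import Rotation as Rn
        p,r=pose; Rt=Rn.from_euler('xyz',r).as_matrix(); T=c['T_tool_cam']
        C=Rt@T[:3,3]+p; w=Rt@T[:3,:3]@d
    return C+w*(z-C[2])/w[2]
E
python3 - <<'E'
from h import *
P=lambda a,b,z:ray('top',220+(a+.5)/5-.5,110+(b+.5)/5-.5,z)
cs=np.array([P(*q,44) for q in[(25,203),(685,90),(762,465),(90,582)]]);print(cs, cs.mean(0))
print(np.linalg.norm(np.roll(cs,-1,0)-cs,axis=1))
for i,j in((0,1),(3,2)): d=cs[i]-cs[j];print('yaw',np.arctan2(-d[0],d[1]))
for i,j in((0,3),(1,2)): d=cs[i]-cs[j];print('yaw',np.arctan2(d[1],d[0]))
for n,q in dict(knobtop=(742,345,102),pivot=(630,264,84),griptop=(416,448,96.5),griptopmid=(418,446,90),scale_mid=(318,515,46),scale_l=(212,530,46),scale_r=(428,497,46)).items():print(n,P(*q))
E
```

```text
[[ 672.50089273  168.35598139   44.        ]
 [ 757.01491084 -247.99567971   44.        ]
 [ 517.14206577 -296.46992233   44.        ]
 [ 434.49869632  119.32212417   44.        ]] [595.28914142 -64.19687412  44.        ]
[424.84270614 244.72174811 423.92564495 243.0007503 ]
yaw 0.20026611879232414
yaw 0.19620422299929546
yaw 0.20317986203179192
yaw 0.19939771377577667
knobtop [ 580.80435487 -270.46837523  102.        ]
pivot [ 632.98262278 -206.37809788   84.        ]
griptop [514.87074101 -77.06939047  96.5       ]
griptopmid [517.07680377 -78.65295161  90.        ]
scale_mid [479.08721099 -20.23564645  46.        ]
scale_l [468.24111877  45.01820046  46.        ]
scale_r [491.90115743 -88.16432038  46.        ]
```

```bash
python3 -m inch '[[[-0.15,0.15,0,0,0,0,-0.2],[-0.32,0.32,0,0,0,0,-0.2],[-0.5,0.5,0,0,0,0,-0.2],[-0.68,0.68,0,0,0,0,-0.2],[-0.85,0.85,0,0,0,0,-0.2],[-1,1,0,0,0,0,-0.2],[-1,1,0,0,0,0,-0.2],[-1,1,0,0,0,0,-0.2],[-1,1,0,0,0,0,-0.2],[-1,1,0,0,0,0,-0.2]]]'
python3 -m inch '[[[-0.15,0.15,0,0,0,0,-0.2],[-0.3,0.3,0,0,0,-0.1,-0.2],[-0.45,0.45,0,0,0,-0.2,-0.2],[-0.6,0.6,0,0,0,-0.3,-0.2],[-0.75,0.75,0,0,0,-0.4,-0.2],[-0.9,0.9,0,0,0,-0.5,-0.2],[-1,1,0,0,0,-0.6,-0.2],[-1,1,0,0,0,-0.675,-0.2],[-1,1,0,0,0,-0.675,-0.2],[-1,1,0,0,0,-0.675,-0.2]]]'
python3 - <<'E'
from h import *; import cv2
o=bot.get_obs(); print(o)
im=bot.capture("wrist"); cv2.imwrite("pics/w1.png",im[:,:,::-1])
E
```

```text
time: 1.4
tool_pos: [294.3, 243.1, 226.6]
tcp_rot: [-3.141, 0.0, 1.242]
contact_force: [0.2, 0.4, 0.0]
grip_width: 55.2
time: 2.65
tool_pos: [418.8, -11.1, 226.7]
tcp_rot: [-3.142, -0.0, 1.77]
contact_force: [-0.2, 0.1, 0.3]
grip_width: 54.8
{'time': 2.65, 'joint_positions': array([-2.10038824e-01,  1.46645591e-01,  1.78912076e+00,  1.77823661e-04,
        1.20596253e+00, -1.98015843e+00]), 'dq': array([ 0.00173078, -0.00608946,  0.00264241, -0.00078928,  0.0005718 ,
       -0.00481413]), 'tau': array([-1.86667806e-01, -3.15939367e+01, -2.36540508e+01, -7.00735906e-02,
        5.47500083e-02, -5.74884922e-03]), 'tool_pos': array([418.81083045, -11.11254942, 226.66128004]), 'tcp_rot': array([-3.14153378e+00, -2.06613852e-04,  1.77005614e+00]), 'contact_force': array([-0.17476303,  0.07886946,  0.30403119]), 'moment': array([ 0.0260698 , -0.01267212, -0.02437679]), 'grip_width': 54.7700086225857}
```

View pics/w1.png

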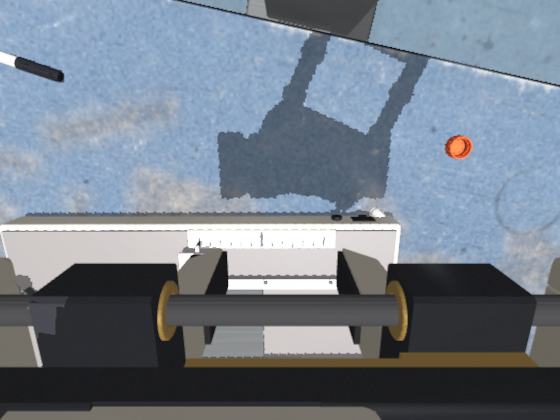

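```bash
python3 -m inch '[[[-0.2,0.1,0,0,0,0,-0.2],[-0.4,0.2,0,0,0,0,-0.2],[-0.6,0.3,0,0,0,0,-0.2],[-0.8,0.42,0,0,0,0,-0.2],[-1,0.54,0,0,0,0,-0.2],[-1,0.54,0,0,0,0,-0.2],[-1,0.54,0,0,0,0,-0.2],[-1,0.54,0,0,0,0,-0.2],[-1,0.54,0,0,0,0,-0.2],[-1,0.54,0,0,0,0,-0.2]]]'
python3 - <<'E'
from h import *; import cv2
o=bot.get_obs(); print(o['tool_pos'],o['tcp_rot'])
im=bot.capture("wrist"); cv2.imwrite("pics/w2.png",im[:,:,::-1])
E
```

```text
time: 3.95
tool_pos: [564.2, -185.9, 227.1]
tcp_rot: [3.141, 0.0, 1.771]
contact_force: [0.6, -1.1, 0.1]
grip_width: 55.1
[ 564.2494586  -185.86732623  227.10206586] [3.14113995e+00 2.30139029e-04 1.77069860e+00]
```

View pics/w2.png

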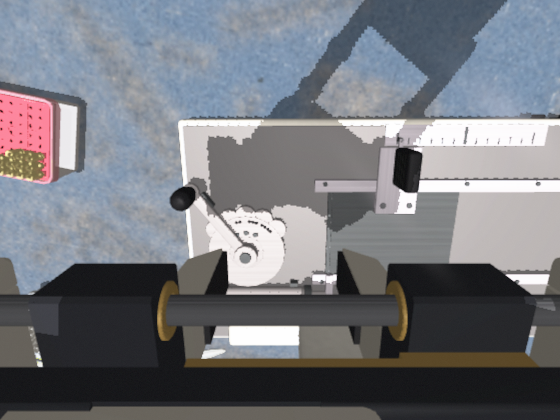

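```bash
python3 - <<'E'
from h import *; import cv2
im=cv2.imread("pics/w2.png")
a=cv2.resize(im[170:290,160:300],None,fx=4,fy=4,interpolation=cv2.INTER_CUBIC)
b=cv2.resize(im[110:220,370:570],None,fx=4,fy=4,interpolation=cv2.INTER_CUBIC)
cv2.imwrite("pics/w2a.png",a);cv2.imwrite("pics/w2b.png",b)
pose=(np.array([564.25,-185.87,227.1]),[3.1411,.0002,1.7707])
g=cv2.cvtColor(im,cv2.COLOR_BGR2GRAY)
for n,(x0,y0,x1,y1),z in(('knob',(165,180,198,216),102),('grip',(385,140,425,195),90)):
    m=(g[y0:y1,x0:x1]<45).astype('uint8'); k,l,s,c=cv2.connectedComponentsWithStats(m); i=1+s[1:,4].argmax(); print(n,s[i],c[i]+[x0,y0],ray('wrist',*(c[i]+[x0,y0]),z,pose))
for n,q in dict(pivot=(246,257,72),corner=(181,122,44)).items():print(n,ray('wrist',*q,pose))
E
```

```text
knob [  6   7  24  23 349] [183.71919771 196.86246418] [ 575.22521178 -268.24353341  102.        ]
grip [  8   8  29  44 918] [406.01089325 167.69716776] [515.08639908 -85.95590598  90.        ]
pivot [ 633.39709433 -207.72165353   72.        ]
corner [ 519.58087068 -293.37522144   44.        ]
```

View pics/w2a.png

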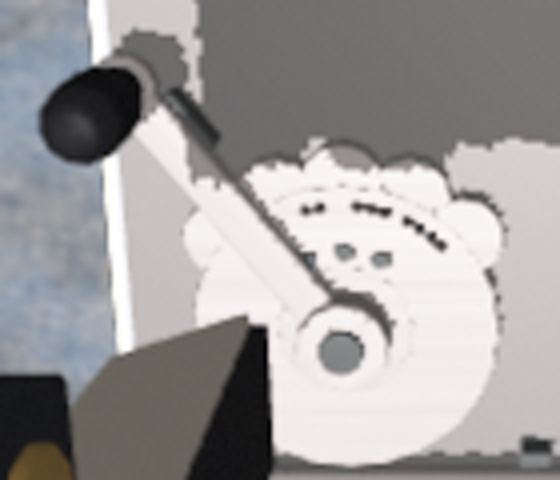

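View pics/w2b.png

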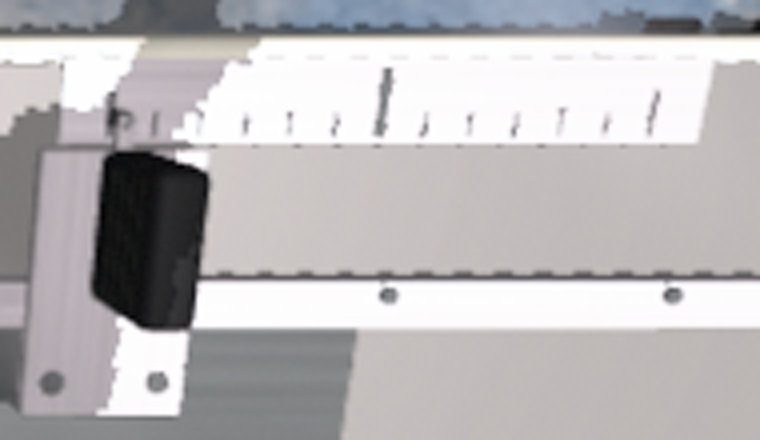

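The zoomed view shows the lever at one dot, with the two-, three- and four-dot marks free to its left. The shutter pointer stands at the shut end. The knob estimates agree on about (579,-271), so I'm descending there.

```bash
python3 -m inch '[[[-0.22,-0.01,0,0,0,0,-0.2],[-0.43,-0.01,0,0,0,0,-0.2],[-0.43,-0.01,0.1,0,0,0,-0.2],[-0.43,-0.01,0.25,0,0,0,-0.2],[-0.43,-0.01,0.4,0,0,0,-0.2],[-0.43,-0.01,0.55,0,0,0,-0.2],[-0.43,-0.01,0.68,0,0,0,-0.2],[-0.43,-0.01,0.76,0,0,0,-0.2],[-0.43,-0.01,0.81,0,0,0,-0.2],[-0.43,-0.01,0.81,0,0,0,-0.2]]]'
python3 - <<'E'
from h import *; import cv2
o=bot.get_obs(); print(o['tool_pos'],o['tcp_rot'])
im=bot.capture("wrist"); cv2.imwrite("pics/w3.png",im[:,:,::-1])
E
```

```text
time: 5.25
tool_pos: [579.4, -271.0, 64.5]
tcp_rot: [-3.141, -0.0, 1.77]
contact_force: [0.1, 0.2, -1.0]
grip_width: 55.2
[ 579.37829593 -270.95712809   64.50188453] [-3.14129701e+00 -3.89714550e-04  1.77017955e+00]
```

View pics/w3.png

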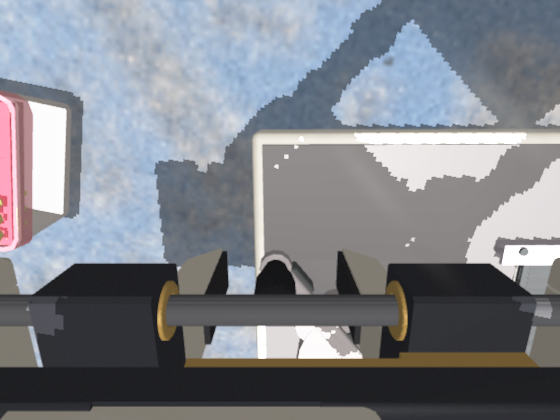

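```bash
python3 -m inch '[[[0,0,0,0,0,0,1],[0,0,0,0,0,0,1],[0,0,0,0,0,0,1],[0,0,0,0,0,0,1],[0,0,0,0,0,0,1],[0,0,0,0,0,0,1],[0,0,0,0,0,0,1],[0,0,0,0,0,0,1],[0,0,0,0,0,0,1],[0,0,0,0,0,0,1]]]'
```

```text
time: 6.55
tool_pos: [579.2, -273.4, 65.0]
tcp_rot: [-3.141, 0.003, 1.77]
contact_force: [-2.6, -7.4, -1.3]
grip_width: 18.1
```

```bash
python3 -m inch '[[[0.025,-0.02,0,0,0,0,1],[0.055,-0.037,0,0,0,0,1],[0.115,-0.064,0,0,0,0,1],[0.176,-0.081,0,0,0,0,1],[0.24,-0.089,0,0,0,0,1],[0.303,-0.087,0,0,0,0,1],[0.348,-0.079,0,0,0,0,1],[0.348,-0.079,0,0,0,0,1],[0.348,-0.079,0,0,0,0,1],[0.348,-0.079,0,0,0,0,1]]]'
```

```text
time: 7.8
tool_pos: [549.5, -206.6, 64.7]
tcp_rot: [-3.14, 0.001, 1.77]
contact_force: [-3.8, -4.0, 1.7]
grip_width: 18.2
```

```bash
python3 -m inch '[[[0,0,0,0,0,0,-0.2],[0,0,0,0,0,0,-0.2],[0,0,0,0,0,0,-0.2],[0,0,0,0,0,0,-0.2],[0,0,-0.1,0,0,0,-0.2],[0,0,-0.25,0,0,0,-0.2],[0,0,-0.42,0,0,0,-0.2],[0,0,-0.6,0,0,0,-0.2],[0,0,-0.75,0,0,0,-0.2],[0,0,-0.81,0,0,0,-0.2]]]'
python3 - <<'E'
from h import *; import cv2
o=bot.get_obs(); print(list(o['tool_pos']),o['tcp_rot'])
im=bot.capture("wrist"); cv2.imwrite("pics/w4.png",im[:,:,::-1])
a=cv2.resize(im[150:290,220:360],None,fx=4,fy=4,interpolation=cv2.INTER_CUBIC)
cv2.imwrite("pics/w4a.png",a[:,:,::-1])
E
```

```text
time: 9.05
tool_pos: [550.8, -206.1, 228.6]
tcp_rot: [3.139, 0.002, 1.77]
contact_force: [0.3, 0.3, 0.2]
grip_width: 54.8
[np.float64(550.7796719118232), np.float64(-206.06568831232582), np.float64(228.55072084256906)] [3.13910258e+00 1.78496724e-03 1.77029368e+00]
```

View pics/w4.png

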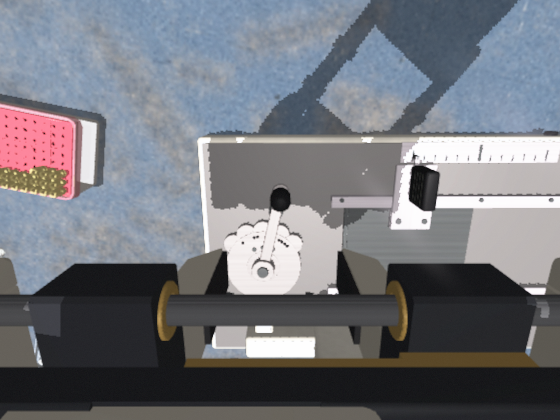

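View pics/w4a.png

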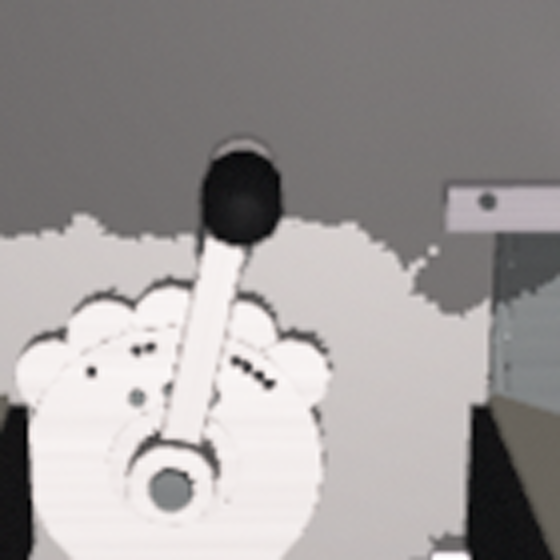

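The lever arm now covers the third mark, with two dots on its right and four dots on its left, so it is in notch three. Next is the grip, measured from both wrist views.

```bash
python3 - <<'E'
from h import *; import cv2
im=cv2.imread("pics/w4.png")
cv2.imwrite("pics/w4b.png",cv2.resize(im[130:240,380:560],None,fx=4,fy=4,interpolation=cv2.INTER_CUBIC))
p2=(np.array([564.25,-185.87,227.1]),[3.1411,.0002,1.7707])
print(ray('wrist',414,170.7,96.5,p2))
f=lambda a,b,z:ray('wrist',370+(a+.5)/4-.5,110+(b+.5)/4-.5,z,p2)
L,R=f(22,400,58.5),f(182,400,58.5);print('strap',L,R,(L+R)/2)
print('scale0',f(112,115,46),'mid',f(384,115,46),'end',f(652,115,46))
E
```

```text
[515.61837749 -81.0933334   96.5       ]
strap [564.05772359 -91.17694698  58.5       ] [556.22281272 -52.30773028  58.5       ] [560.14026816 -71.74233863  58.5       ]
scale0 [493.20891886 -85.3018621   46.        ] mid [480.17462985 -20.68147162  46.        ] end [467.32900423  43.00357803  46.        ]
```

View pics/w4b.png

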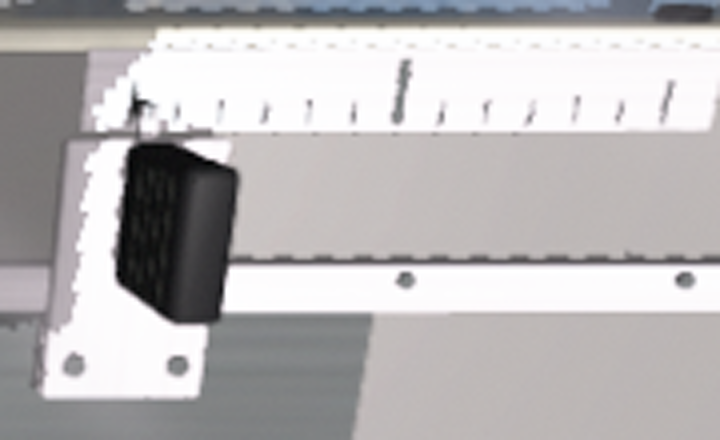

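```bash
python3 -m inch '[[[0.2,-0.02,0,0,0,0,-0.2],[0.4,-0.04,0,0,0,0,-0.2],[0.6,-0.05,0,0,0,0,-0.2],[0.65,-0.05,0,0,0,0,-0.2],[0.65,-0.05,0.1,0,0,0,-0.2],[0.65,-0.05,0.25,0,0,0,-0.2],[0.65,-0.05,0.42,0,0,0,-0.2],[0.65,-0.05,0.58,0,0,0,-0.2],[0.65,-0.05,0.7,0,0,0,-0.2],[0.65,-0.05,0.7,0,0,0,-0.2]]]'
python3 - <<'E'
from h import *; import cv2
o=bot.get_obs(); print(o['tool_pos'],o['tcp_rot'])
im=bot.capture("wrist"); cv2.imwrite("pics/w5.png",im[:,:,::-1])
E
```

```text
time: 10.35
tool_pos: [513.2, -80.6, 84.4]
tcp_rot: [-3.137, -0.002, 1.77]
contact_force: [-0.5, 0.6, 0.7]
grip_width: 55.1
[513.19677596 -80.6033646   84.41062602] [-3.13702556e+00 -2.38749791e-03  1.76965605e+00]
```

View pics/w5.png

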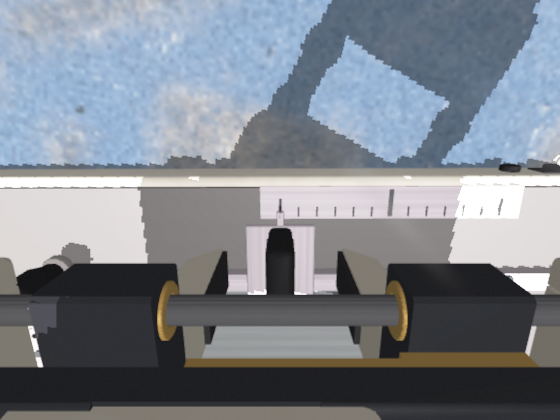

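```bash
python3 -m inch '[[[0,0.01,0.05,0,0,0,-0.2],[0,0.01,0.105,0,0,0,-0.2],[0,0.01,0.105,0,0,0,-0.2],[0,0.01,0.105,0,0,0,1],[0,0.01,0.105,0,0,0,1],[0,0.01,0.105,0,0,0,1],[0,0.01,0.105,0,0,0,1],[0,0.01,0.105,0,0,0,1],[0,0.01,0.105,0,0,0,1],[0,0.01,0.105,0,0,0,1]]]'
python3 - <<'E'
from h import *; import cv2
o=bot.get_obs(); print(o['tool_pos'],o['tcp_rot'],o['contact_force'])
im=bot.capture("wrist"); cv2.imwrite("pics/w6.png",im[:,:,::-1])
E
```

```text
time: 11.65
tool_pos: [516.7, -80.5, 65.8]
tcp_rot: [3.141, 0.001, 1.77]
contact_force: [0.3, -4.5, -0.1]
grip_width: 12.9
[516.72491686 -80.48674648  65.78898511] [3.14136134e+00 5.89884093e-04 1.77022304e+00] [ 0.26973732 -4.50060567 -0.11730995]
```

View pics/w6.png

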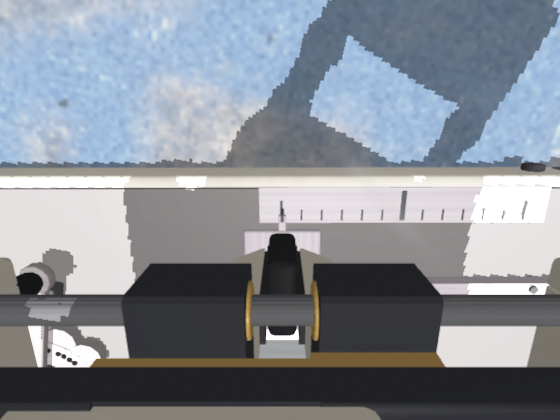

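```bash
python3 -m inch '[[[0.02,0,0,0,0,0,1],[0.06,0,0,0,0,0,1],[0.11,0,0,0,0,0,1],[0.16,0,0,0,0,0,1],[0.21,0,0,0,0,0,1],[0.25,0,0,0,0,0,1],[0.28,0,0,0,0,0,1],[0.3,0,0,0,0,0,1],[0.31,0,0,0,0,0,1],[0.31,0,0,0,0,0,1]]]'
python3 - <<'E'
from h import *; import cv2
o=bot.get_obs(); print(o['tool_pos'],o['tcp_rot'],o['contact_force'])
d=o['tool_pos']-np.array([516.72,-80.49,65.79]);print(d@[-np.sin(.2),np.cos(.2),0],d@[np.cos(.2),np.sin(.2),0])
im=bot.capture("wrist"); cv2.imwrite("pics/w7.png",im[:,:,::-1])
cv2.imwrite("pics/w7a.png",cv2.resize(im[160:260,180:380],None,fx=4,fy=4,interpolation=cv2.INTER_CUBIC)[:,:,::-1])
E
```

```text
time: 12.95
tool_pos: [504.4, -19.8, 65.8]
tcp_rot: [3.141, 0.001, 1.771]
contact_force: [-0.5, -8.3, 0.9]
grip_width: 13.2
[504.35597142 -19.7625231   65.82338273] [3.14145957e+00 1.28293335e-03 1.77067171e+00] [-0.4687231  -8.30810629  0.88416369]
61.97332374578599 -0.05288397835492324
```

View pics/w7a.png

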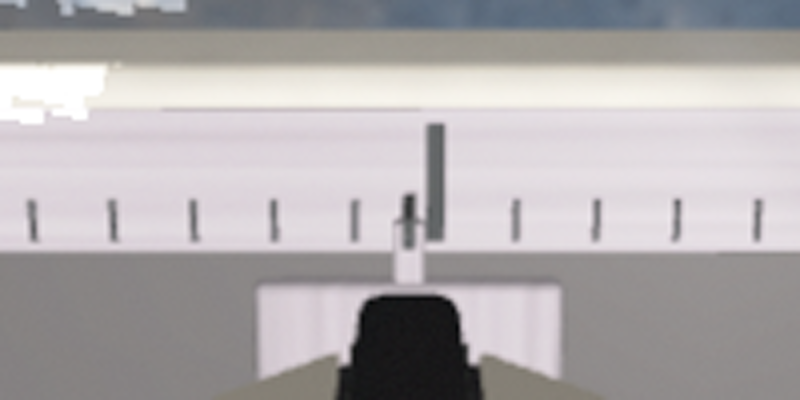

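```bash
python3 -m inch '[[[0.005,0,0,0,0,0,1],[0.01,0,0,0,0,0,1],[0.015,0,0,0,0,0,1],[0.018,0,0,0,0,0,1],[0.019,0,0,0,0,0,1],[0.019,0,0,0,0,0,1],[0.019,0,0,0,0,0,1],[0.019,0,0,0,0,0,1],[0.019,0,0,0,0,0,1],[0.019,0,0,0,0,0,1]]]'
python3 - <<'E'
from h import *; import cv2
o=bot.get_obs(); print(o['tool_pos'],o['tcp_rot'],o['contact_force'],o['grip_width'])
d=o['tool_pos']-np.array([516.72,-80.49,65.79]);print(d@[-np.sin(.2),np.cos(.2),0],d@[np.cos(.2),np.sin(.2),0])
im=bot.capture("wrist"); cv2.imwrite("pics/w8.png",im[:,:,::-1])
cv2.imwrite("pics/w8a.png",cv2.resize(im[160:260,180:380],None,fx=4,fy=4,interpolation=cv2.INTER_CUBIC)[:,:,::-1])
t=bot.capture("top");cv2.imwrite("pics/t8.png",cv2.resize(t[110:235,220:380],None,fx=4,fy=4,interpolation=cv2.INTER_CUBIC)[:,:,::-1])
E
```

```text
time: 14.25
tool_pos: [503.6, -16.3, 65.8]
tcp_rot: [3.142, 0.001, 1.77]
contact_force: [-1.5, -8.8, 0.7]
grip_width: 13.0
[503.63340051 -16.32381446  65.79584439] [3.14150727e+00 1.49334768e-03 1.77047247e+00] [-1.52097324 -8.79321409  0.69343988] 13.0059105708393
65.48703983439903 -0.07788563772985034
```

View pics/w8a.png

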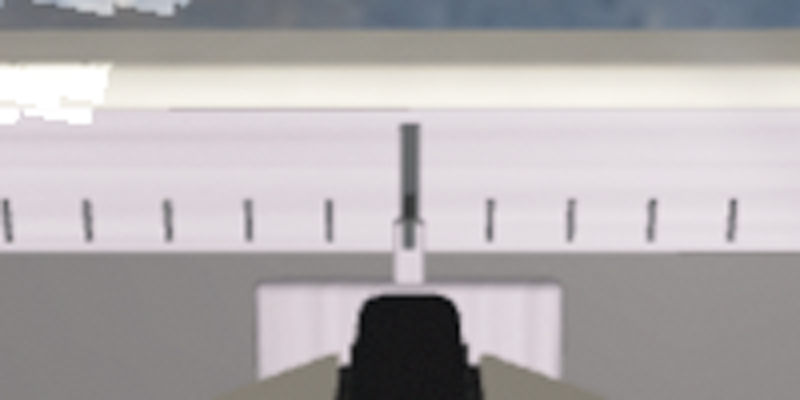

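View pics/w8.png

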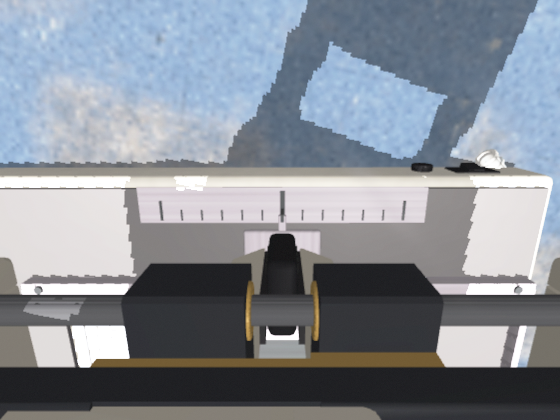

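View pics/t8.png

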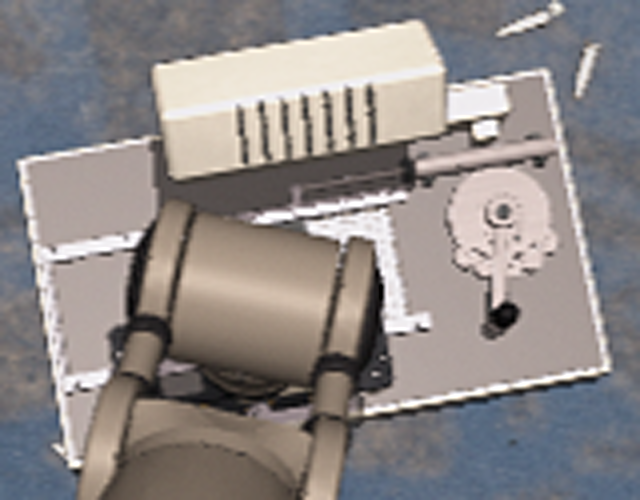

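The pointer (col 409 in the zoom) lies on the long mark (col 409). The lever is still in notch three in the top view, at about (505,310). I'll check it is steady, then hand in.

```bash
python3 -m inch '[[[0,0,0,0,0,0,1],[0,0,0,0,0,0,1],[0,0,0,0,0,0,1],[0,0,0,0,0,0,1],[0,0,0,0,0,0,1],[0,0,0,0,0,0,1],[0,0,0,0,0,0,1],[0,0,0,0,0,0,1],[0,0,0,0,0,0,1],[0,0,0,0,0,0,1]]]'
python3 -c "
from plant import bot
import numpy as np
o=bot.get_obs();print(o['tool_pos'],abs(o['dq']).max());print(bot.close_job())"
```

```text
time: 15.6
tool_pos: [503.6, -16.3, 65.8]
tcp_rot: [3.141, 0.002, 1.77]
contact_force: [-0.1, -8.9, -0.5]
grip_width: 13.0
[503.64504233 -16.31938658  65.81176059] 0.001077277448434394
the job is handed in; nothing more can be done
None
```

I handed the job in at about 15.6 s, with the filter lever in the three-dot notch and the shutter held at half travel.

- **Lever:** With the shutter still shut, I gripped the knob and swung it from the one-dot notch to the three-dot notch, then let go. The wrist picture then showed the arm over the third mark, with two dots on its right and four on its left. The last top view showed it still there.
- **Shutter:** I slid the grip left in two gentle moves, 62 mm and then 3.5 mm. The last wrist picture showed the pointer on the long middle mark to within about 0.2 mm. TCP travel read 65.5 mm against the nominal 66 mm; I trusted the scale for that last 0.5 mm.
- **Holding:** The arm was still at hand-in, with the same tool position over the last 1.25 s. The grip opening was 13.0 mm and the force about 9 N, as expected from the spring at half travel.
- **Loose things:** No planned move went near them, and the contact forces I read after each move showed only the lever and the shutter. I did not take a final picture to compare their positions.

No check failed.

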